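# Clamp stool rails in the drilling jig

### The arm

A 6-joint arm with a two-finger parallel gripper is mounted at the origin on the work surface. World frame = base frame: x ahead of the robot, y to its left, z up, the work surface at z = 0. Lengths are in mm, angles in rad, forces in N, time in s.
With the tool pointing down it reaches from about 300 to 850 mm from the base axis. Payload 4.2 kg.
Tool frame: the origin (TCP) lies midway between the tips of the shut fingers; the grasp point (between the pads) lies 19 mm behind it; z points along the fingers, y is the line along which they close (so a half turn about z gives the same grasp; the last joint's range is limited). The gripper opens to 91 mm and grips with 3 to 60 N. Pads are 32 mm wide; open, the fingers measure 118 mm over their backs; the gripper's body (76 mm by 178 mm) begins 60 mm behind the grasp point.
Start: joints at [-0.02, 0.32, 1.565, -0, 1.257, -0.02], TCP at [575.016, 0, 213.976] pointing down, gripper open.
Joint ranges: [-3.11, 3.11], [-0.84, 2.01], [0.21, 2.61], [-1.34, 4.49], [0.05, 2.63], [-2.56, 2.56]. Speed limits (rad/s): [2.57, 2.57, 3.14, 3.14, 3.14, 3.14].

### API

Orientations are given as a unit quaternion [w, x, y, z].
In Python, from station import env gives the robot as it stands. Calls block until the motion is done:
- env.move_pose(position, orientation): joint-space move of the TCP to a pose.
- env.move_linear(position, rot=None, velocity=150): straight line of the TCP; rot=None keeps the orientation; velocity is the mean speed in mm/s.
- env.move_j(angles): joint-space move.
- env.gripper_to(opening, squeeze=None): finger opening in mm; squeeze is the grip in N (None keeps the last); returns when the fingers have stopped.
- env.dwell(seconds).
- env.inverse_kinematics(position, orientation): joint angles nearest the present ones, or None.
- env.read_state(): the state.
- env.read_camera(name): name is "scene" or "side" or "wrist"; returns a dict with "frame" (480x640x3 uint8, blue, green, red), "z_map" (480x640 float32, mm along the optical axis (not along the pixel's ray), 0 where there is no reading), "mtx" (3x3 intrinsics, pixels), "R" (3x3) and "t" (3): a world point X has camera coordinates R X + t. Camera axes: x right, y down, z forward; pixel columns grow to the right and rows downward; lengths in mm; the calibration is good to about 2 mm. A picture is of the moment at which its call begins.
A pose or a line that the arm cannot do raises env.MotionError and nothing moves.
- env.hand_in(): hands the job in; it is judged then, once.
The state is a dict: "time_s": time; "joint_positions": joint angles; "joint_vel": joint speeds; "tau": joint torques, N m; "position": TCP position; "ee_rot": TCP orientation; "force": force on the tool from outside, world axes, zero at the start; "ft_torque": the same for the moment, N m; "width": finger opening in mm; "finger_force": force on a finger pad.
Only numpy, scipy, OpenCV 4.12 (cv2) and the standard library are available. Lean on these libraries where they do the work, as an engineer would, in place of code of your own. Each camera call takes 0.05 s, during which the arm holds its last target. There are 200 camera calls.

### The job

Set up the drilling jig: clear the short offcut out of its lane into the scrap tray and lay every loose long rail flat in a lane of its own. Then turn the T-handle clockwise until the jaw has pushed the rails against the fence and clamps them tight, and after that screw the knurled nut of each loaded lane clockwise down until it stops tight on the rail. Do not disturb the other tools on the bench.

Things in the scene. Friction and masses are not known exactly. Their poses are not given: they have to be found in the camera images.
- jig: fixed drilling jig: plywood plate 305 x 250 x 15 mm with three lanes. Origin on its underside; x runs along the lanes from the T-handle to the fence, y left, z up; plate top z = 15. Lanes 1, 2, 3: middles at y = +75, 0, -75, each between two low ribs (6 mm high, 5 thick, inner faces 52 mm apart, x = -73 to 57). Wooden fence: face at x = 60, 33 mm high
- lane2 (a point): point x = 0, y = 0, z = 35 of the jig, axes as the jig's: where the centre of a rail clamped in lane 2 ends up, far end on the fence (lanes 1, 3: y +75, -75). To load from above, a rail's centre must lie near x = -20 (-26 to -14): a lane is open above only from the nose at x = -88 (jaw back) to the strap's edge at x = +48; the jaw pushes the rail on under the strap
- jaw: aluminium cross bar that slides towards the fence, with a square sprung steel nose (26 mm) per lane that presses on the rail's near end; a nose gives 6 mm, at 1 N per mm. Its origin is the jig's origin shifted along x by the jaw's travel (nose faces 88 mm behind it)
- t_grip (a point): middle of the steel T-handle's cross bar (12 mm thick, 90 mm long, axis 98 mm above the bench), on the handle's upright axis, which is at x = -150 in the jig's frame; x runs along the bar. The bar stands free 30 mm above the housing; it does not rise or fall as it turns
- t_handle (a joint): turn of the T-handle, rad, grows clockwise seen from above, starts 0 to 0.5, hard stop at 4.4. Drives the jaw towards the fence, 7.5 mm per rad. It turns against steady friction of 0.2 N m; the noses meet rails lying on the fence at 3.73 and the sprung noses then give rising resistance to the stop. It stays where it is left
- nut1_grip (a point): place to grip the round knurled brass nut (40 mm across, 36 mm high): on its axis, 23 mm above its underside, which is 6 mm above the strap; nut of lane 1 on its upright stud at x = 88, y = 75 in the jig's frame; the bare stud (12 mm thick) reaches 121 mm above the bench. Under it a steel strap (58 x 30 x 6 mm, sprung 4 N per mm) reaches 12 mm back over the end of a rail lying on the fence; it starts 10 to 13 mm above the rail's top and goes down with the nut
- nut1 (a joint): turn of nut 1, rad, grows clockwise seen from above, starts 0 to 0.6, hard stop at 3.2. Nut and strap go down 5 mm per rad; friction 0.12 N m; the strap meets a rail at 2.6, then resistance rises to the stop. It stays where it is left
- nut2_grip (a point): place to grip the round knurled brass nut (40 mm across, 36 mm high): on its axis, 23 mm above its underside, which is 6 mm above the strap; nut of lane 2 on its upright stud at x = 88, y = 0 in the jig's frame; the bare stud (12 mm thick) reaches 121 mm above the bench. Under it a steel strap (58 x 30 x 6 mm, sprung 4 N per mm) reaches 12 mm back over the end of a rail lying on the fence; it starts 10 to 13 mm above the rail's top and goes down with the nut
- nut2 (a joint): turn of nut 2, rad, grows clockwise seen from above, starts 0 to 0.6, hard stop at 3.2. Nut and strap go down 5 mm per rad; friction 0.12 N m; the strap meets a rail at 2.6, then resistance rises to the stop. It stays where it is left
- nut3_grip (a point): place to grip the round knurled brass nut (40 mm across, 36 mm high): on its axis, 23 mm above its underside, which is 6 mm above the strap; nut of lane 3 on its upright stud at x = 88, y = -75 in the jig's frame; the bare stud (12 mm thick) reaches 121 mm above the bench. Under it a steel strap (58 x 30 x 6 mm, sprung 4 N per mm) reaches 12 mm back over the end of a rail lying on the fence; it starts 10 to 13 mm above the rail's top and goes down with the nut
- nut3 (a joint): turn of nut 3, rad, grows clockwise seen from above, starts 0 to 0.6, hard stop at 3.2. Nut and strap go down 5 mm per rad; friction 0.12 N m; the strap meets a rail at 2.6, then resistance rises to the stop. It stays where it is left
- rail1_c (a point): centre of loose oak rail 1: 120 x 40 x 40 mm, 140 g, x along its length, square in section so any long side may be up; may be absent
- rail2_c (a point): centre of loose oak rail 2: 120 x 40 x 40 mm, 140 g, x along its length, square in section so any long side may be up; may be absent
- rail3_c (a point): centre of loose oak rail 3: 120 x 40 x 40 mm, 140 g, x along its length, square in section so any long side may be up; may be absent
- offcut1_c (a point): centre of offcut 1, same wood and section but only 60 mm long (x), 70 g, left in lane 1 at the start; exactly one of the three offcuts is present
- offcut2_c (a point): centre of offcut 2, same wood and section but only 60 mm long (x), 70 g, left in lane 2 at the start; exactly one of the three offcuts is present
- offcut3_c (a point): centre of offcut 3, same wood and section but only 60 mm long (x), 70 g, left in lane 3 at the start; exactly one of the three offcuts is present
- tray: fixed open plywood scrap tray, outside 160 (x) x 130 (y) x 40 mm high, walls and floor 6 mm; origin at the centre of its underside
- screwdriver: screwdriver with yellow handle, a bystander: leave it where it is
- hammer: hammer, a bystander: leave it where it is
- glue: white glue bottle, standing, a bystander: leave it where it is
- square: try square (wooden stock, steel blade), a bystander: leave it where it is
- tape: black tape measure, a bystander: leave it where it is
- chisel: wood chisel, a bystander: leave it where it is

How it is judged:
By the outcome, as a careful person would: the job done as asked, in the order asked, and still so for the second after the job is handed in, with the robot touching nothing.
Of offcut1, offcut2, offcut3 only 1 to 1 are there at a start; the rules pass over those that are not, and their reading is None.
Of rail1, rail2, rail3 only 2 to 3 are there at a start; the rules pass over those that are not, and their reading is None.
At some moment in a run one of rail1, rail2, rail3 may be knocked a few centimetres aside while the robot is not near it.
Once in a run the grip may slacken for a moment while it holds something.
It also fails if it takes over 210 s, if anything falls off the work surface, if the arm or the gripper's body presses on something with over 40 N, if the wrist force passes 120 N, or if a joint passes its speed limit or range.

## Working session

There is one attempt and no reset: what is moved stays moved. The work goes in short steps, each a Python script; the robot and the scene stay as the last script left them, time stands still between calls to the robot, and variables do not carry over. Pictures are saved under pics/ and viewed, at most 14 in all, crops included, and the job is handed in when it is done.

```bash
ls; mkdir -p pics; python3 - <<'E'
from station import env
import cv2,numpy as np
for n in("scene","side"):
    c=env.read_camera(n);cv2.imwrite(f"pics/{n}0.png",c["frame"]);np.savez(f"{n}0.npz",**c)
    print(n,c["mtx"].tolist(),(-c["R"].T@c["t"]).round(),c["R"].round(2).tolist())
s=env.read_state();print(s)
E
```

```text
pics
scene [[480.83123445424735, 0.0, 321.84419564498313], [0.0, 480.83123445424735, 240.8031663178866], [0.0, 0.0, 1.0]] [1077. -465.  764.] [[0.73, 0.69, 0.0], [0.47, -0.49, -0.73], [-0.5, 0.53, -0.68]]
side [[548.6597953295704, 0.0, 312.23319591026313], [0.0, 548.6597953295704, 238.17885069438773], [0.0, 0.0, 1.0]] [ 101. -826.  844.] [[0.88, -0.47, -0.01], [-0.29, -0.53, -0.8], [0.37, 0.71, -0.6]]
{'time_s': 0.1, 'joint_positions': array([-1.99822896e-02,  3.20209898e-01,  1.56554107e+00,  1.32149850e-05,
        1.25739747e+00, -2.00206283e-02]), 'joint_vel': array([-2.48057707e-05, -8.82430626e-06, -2.65733876e-03, -1.42872295e-04,
        6.53879595e-04, -1.12163202e-03]), 'tau': array([ 5.01049108e-04, -4.13330913e+01, -2.32510239e+01,  7.29743019e-02,
        4.21804120e-02, -4.88014211e-05]), 'position': array([5.74553026e+02, 2.41035718e-02, 2.13220931e+02]), 'ee_rot': array([-5.65298350e-04,  7.07094456e-01,  7.07118678e-01, -5.34410843e-04]), 'force': array([-0.48675708,  0.23081742, -0.16931258]), 'ft_torque': array([-0.04623864, -0.00286905,  0.06243544]), 'finger_force': 0.0, 'width': 90.89925362609289}
```

View pics/scene0.png

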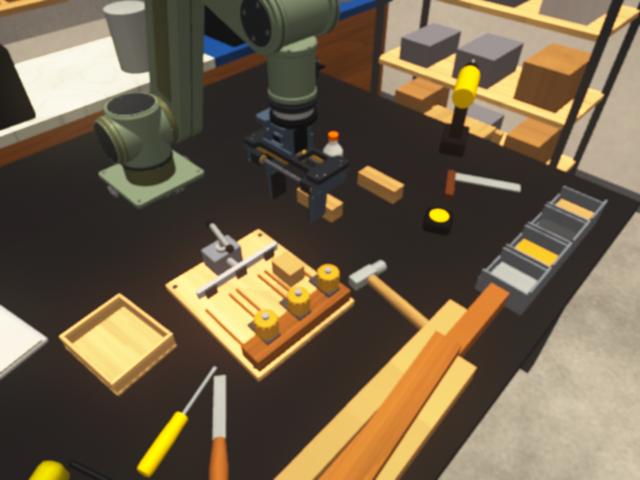

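View pics/side0.png

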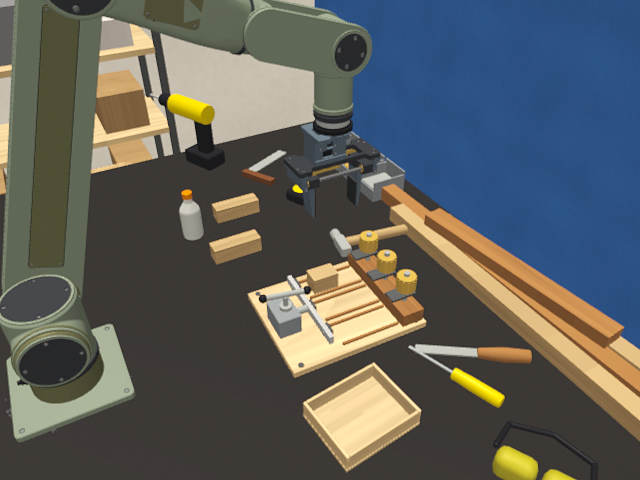

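The images show the jig with one offcut in lane 1 (side px 322,278), two loose rails (side px 236,207 and 236,246), the tray at (362,415) and the nuts at (369,241), (386,262) and (406,282).

```bash
cat > h.py <<'E'
import numpy as np, cv2
def cloud(c):
    v,u=np.mgrid[0:480,0:640]; z=c["z_map"].astype(float); K=c["mtx"]
    P=np.stack([(u-K[0,2])/K[0,0]*z,(v-K[1,2])/K[1,1]*z,z],-1)
    W=(P-c["t"])@c["R"]; W[z<=0]=np.nan
    return W
def ray(c,uv,h):
    K=c["mtx"];o=-c["R"].T@c["t"]
    d=c["R"].T@np.linalg.inv(K)@np.array([uv[0],uv[1],1.]);return o+d*(h-o[2])/d[2]
def blobs(c,lo,hi,mn=60,box=None):
    W=cloud(c);m=(W[...,2]>lo)&(W[...,2]<hi)
    if box is not None:m&=(W[...,0]>box[0])&(W[...,0]<box[1])&(W[...,1]>box[2])&(W[...,1]<box[3])
    n,l,st,ce=cv2.connectedComponentsWithStats(m.astype(np.uint8),connectivity=4);out=[]
    for i in range(1,n):
        if st[i,4]>=mn:
            p=W[l==i];r=cv2.minAreaRect(p[:,:2].astype(np.float32))
            out.append((ce[i].round(),st[i,4],np.round(r[0],1),np.round(r[1],1),round(r[2],1),np.median(p[:,2]).round(1),np.median(c["frame"][l==i],0)))
    return out
E
python3 - <<'E'
from h import *
for n in("scene","side"):
    c=np.load(n+"0.npz")
    for lo,hi in((10,20),(35,45),(51,59),(90,103),(108,120)):
        print(n,lo,hi)
        for b in blobs(c,lo,hi,40,(200,900,-500,500)):print("  ",*b)
E
```

```text
scene 10 20
   [379. 190.] 149 [494.7 353.7] [125.   39.3] 17.4 15.6 [ 46.  84. 119.]
   [448. 190.] 103 [630.2 481.3] [22.1 52.8] 29.3 17.5 [ 32.  64. 128.]
   [335. 214.] 41 [485.  208.3] [39.4  5.8] 84.7 14.9 [ 46.  84. 118.]
   [435. 229.] 92 [690.6 327.9] [64.1 14.5] 23.5 15.4 [17. 19. 24.]
   [253. 243.] 557 [416.4  -0.9] [87.7 58.7] 89.2 14.9 [149. 236. 254.]
   [241. 304.] 6359 [537.3 -85.9] [251.6 307.4] 88.0 14.8 [147. 235. 254.]
   [380. 270.] 42 [680.  132.8] [33.8  5.8] 83.1 15.6 [116.  129.  135.5]
   [386. 299.] 316 [739.   80.8] [184.9  31.7] 1.2 16.1 [ 57.  95. 128.]
   [ 98. 321.] 243 [ 370.  -344.7] [121.1  37.2] 78.3 14.9 [ 60. 105. 143.]
   [ 25. 331.] 352 [ 275.8 -451.9] [ 48.2 147. ] 83.7 13.7 [214.  227.  233.5]
   [152. 327.] 52 [ 459.1 -283.4] [70.4  1.8] 5.8 15.0 [ 72.  128.5 174.5]
   [144. 366.] 258 [ 522.7 -335.9] [  4.9 128.7] 5.8 14.9 [ 60. 106. 144.]
   [179. 424.] 484 [ 652.2 -345.1] [ 21.  199.3] 18.7 15.5 [  0.  177.5 191.5]
   [219. 434.] 236 [ 723.8 -329.2] [20.6 66.7] 55.7 12.6 [181. 196. 203.]
   [101. 477.] 70 [ 646.2 -485.8] [26.6  9.7] 24.3 
[... 4167 characters left out ...]
44.  77. 117.]
   [290. 322.] 68 [ 418.  -114.6] [ 8.  49.4] 83.9 55.4 [103. 103. 102.]
side 90 103
   [189. 207.] 97 [354.9 326.4] [26.6 39.5] 72.5 95.7 [188. 199. 201.]
   [368. 247.] 87 [657.1 -21.8] [21.9 41.1] 51.9 95.4 [ 51. 118. 152.]
   [386. 266.] 91 [656.  -97.6] [22.  40.6] 55.8 95.8 [ 51. 119. 153.]
   [405. 287.] 104 [ 651.5 -173.5] [19.6 41.1] 50.6 96.5 [ 51.  118.5 152. ]
   [285. 296.] 203 [424.  -82.5] [ 14.3 106.2] 77.8 99.8 [130. 144. 145.]
side 108 120
   [369. 237.] 180 [664.5 -15.2] [42.3 38.6] 37.8 115.2 [ 89. 192. 230.]
   [387. 257.] 186 [662.1 -88.6] [40.  39.8] 84.6 112.9 [ 90.  196.5 235. ]
   [406. 277.] 217 [ 659.1 -164. ] [41.  39.2] 85.4 113.7 [ 90. 201. 238.]
```

```bash
cat >> h.py <<'E'
from station import env
from scipy.spatial.transform import Rotation as Ro
NUT=np.array([[664.9,-15.2],[662.2,-89.2],[659.6,-164.4]])
YAW=-0.0355
J0=np.array([574.3,-86.4])
def jig(x,y,yaw=None):
    a=YAW if yaw is None else yaw
    return J0+np.array([[np.cos(a),-np.sin(a)],[np.sin(a),np.cos(a)]])@[x,y]
def quat(a):  # tool down, closing axis at world angle a
    y=np.array([np.cos(a),np.sin(a),0]);z=np.array([0,0,-1.]);x=np.cross(y,z)
    q=Ro.from_matrix(np.stack([x,y,z],1)).as_quat();return q[[3,0,1,2]]
def best(p,a):
    o=[]
    for k in(-1,0,1):
        q=env.inverse_kinematics(p,quat(a+k*np.pi))
        if q is not None:o.append((abs(q[5]),a+k*np.pi))
    return min(o)[1]
def go(xy,z,a): env.move_pose([*xy,z],quat(a))
def lin(xy,z,a=None,v=150): env.move_linear([*xy,z],None if a is None else quat(a),v)
def st(*k):
    s=env.read_state();print("t%.1f"%s["time_s"],"pos",s["position"].round(1),"w%.1f"%s["width"],"ff%.1f"%s["finger_force"],"F",s["force"].round(1),"M",s["ft_torque"].round(2),"q6 %.2f"%s["joint_positions"][5]);return s
E
python3 - <<'E'
from h import *
a=best([548,-11,250],YAW+np.pi/2);print(a)
go((520,-85),330,a);st()
c=env.read_camera("wrist");cv2.imwrite("pics/w1.png",c["frame"]);np.savez("w1.npz",**c)
print(-c["R"].T@c["t"],c["mtx"][0])
for lo,hi in((51,59),(90,106),(109,119)):
    print(lo)
    for b in blobs(c,lo,hi,100):print("  ",*b)
E
```

```text
-1.6062963267948966
t1.4 pos [519.9 -84.9 329.5] w91.5 ff0.0 F [0.2 0.2 0.2] M [0.04 0.1  0.04] q6 1.42
[602.63320118 -87.69766068 499.3311666 ] [400.29814771   0.         322.15081848]
51
   [254. 168.] 1981 [548.7  -9.5] [40.2 59.7] 87.6 54.1 [149. 209. 239.]
90
   [387.  59.] 131 [ 650.9 -150.1] [37.3 11.4] 37.0 98.2 [ 40.  82. 114.]
   [253.  62.] 121 [650.9 -22.9] [ 7.2 32. ] 36.8 98.1 [32. 64. 89.]
   [322. 284.] 1066 [425.3 -80.5] [ 17.3 107.1] 77.9 102.1 [150.  162.  163.5]
109
   [404.  44.] 1647 [ 660.4 -162.4] [40.6 41.2] 79.2 113.2 [107. 204. 240.]
   [235.  45.] 1683 [664.9 -12.9] [41.1 41.2] 4.7 114.5 [108. 204. 240.]
   [320.  45.] 1598 [662.3 -87.6] [40.7 40.6] 5.9 112.2 [109. 205. 240.]
```

View pics/w1.png

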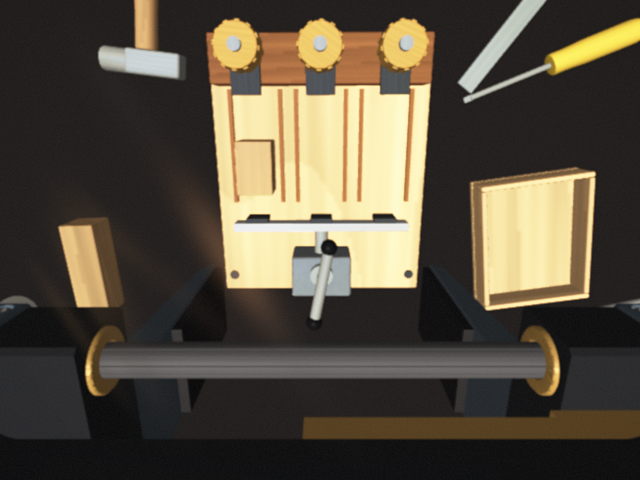

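The wrist view shows the offcut at px (254,168) in lane 1, the other lanes empty, and the T-bar from (329,246) to (315,322), about 10° clockwise of the jig's x axis. I'll pick up the offcut.

```bash
sed -i 's/^J0=.*/J0=np.array([574.3,-85.9])/; s/^NUT=.*/NUT=np.array([[664.9,-14.5],[662.2,-88.8],[659.7,-163.8]])/' h.py
cat >> h.py <<'E'
def pick(xy,z,a,up,squeeze=35,op=64):
    env.gripper_to(op,squeeze);go(xy,up,a);lin(xy,z,v=150);env.gripper_to(0,squeeze);s=st();lin(xy,up,v=200);return st()
E
python3 - <<'E'
from h import *
a=best([548,-11,250],YAW+np.pi/2-.005)
s=pick((548.5,-10.4),26,a,150)
if s["width"]>30:
    t=(444,-343);a2=best([*t,200],np.radians(96)) 
    go(t,150,a2);s=st()
    if s["width"]>30: lin(t,19.5,v=120);st();env.gripper_to(62);lin(t,150,v=250)
# look at rails
a=best([400,290,300],np.pi/2);go((380,290),330,a)
c=env.read_camera("wrist");cv2.imwrite("pics/w2.png",c["frame"]);np.savez("w2.npz",**c)
for b in blobs(c,35,45,300):print("  ",*b)
st()
c=env.read_camera("side")
for b in blobs(c,20,70,100,(380,510,-400,-290)):print("  ",*b)
E
```

```text
t4.3 pos [548.8 -10.3  26.5] w40.3 ff35.0 F [-0.1  0.5  3.3] M [ 0.15  0.14 -0.01] q6 1.57
t5.1 pos [547.5 -10.4 148.8] w39.9 ff35.0 F [ 0.4  1.  -1.2] M [ 0.07  0.16 -0.03] q6 1.57
t6.4 pos [ 444.3 -342.1  149.6] w39.7 ff35.0 F [ 0.1 -0.3 -0.8] M [-0.01  0.11 -0.05] q6 0.79
t7.6 pos [ 444.6 -343.4   20.2] w39.8 ff35.0 F [-0.5 -0.2 -0.8] M [0.03 0.11 0.  ] q6 0.79
   [258. 224.] 3161 [427.5 213.1] [ 40.4 120.2] 89.9 39.3 [166. 232. 250.]
   [ 36. 218.] 320 [409.7 -55.3] [66.5 33.3] 40.7 39.8 [ 94. 100. 105.]
   [387. 267.] 2091 [491. 374.] [ 40.2 120.5] 89.1 39.4 [163. 228. 249.]
   [ 56. 263.] 399 [473.8 -28.9] [103.9  21.6] 75.8 40.7 [133. 163. 185.]
   [613. 292.] 1057 [516.  650.8] [45.2 88.9] 72.0 43.1 [31. 29. 30.]
t11.2 pos [380.4 289.5 329.7] w62.3 ff0.0 F [0.  0.3 0.5] M [ 0.11 -0.12  0.  ] q6 -0.94
   [362. 409.] 1028 [ 443.9 -344.5] [62.2 41.8] 6.1 45.2 [137. 197. 232.]
```

View pics/w2.png

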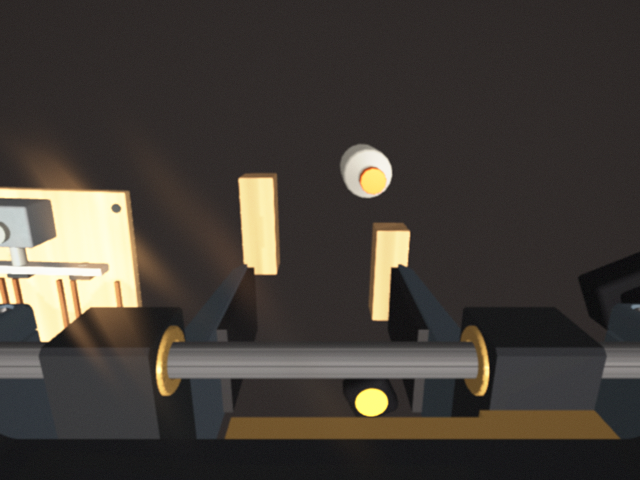

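The second wrist view shows the rails at px (258,224) and (387,267), clear of the glue bottle at (366,170). The offcut is lying flat in the tray. I'll load the rails into lanes 1 and 3.

```bash
cat >> h.py <<'E'
def endcheck(xy,zc):
    """z medians of top-side points at both ends of a held rail (side camera)"""
    c=env.read_camera("side");W=cloud(c);d=W[...,:2]-np.array(xy);ca,sa=np.cos(YAW),np.sin(YAW)
    u=d[...,0]*ca+d[...,1]*sa;v=-d[...,0]*sa+d[...,1]*ca
    o=[]
    for lo,hi in((-58,-40),(40,58)):
        m=(u>lo)&(u<hi)&(abs(v)<25)&(abs(W[...,2]-zc)<70);o.append((m.sum(),np.percentile(W[...,2][m],[3,97]).round(1) if m.sum()>5 else None))
    print("ends",o,"expect",zc-20,zc+20)
def load(xy,ang,lane):
    a=best([*xy,150],ang+np.pi/2);s=pick(xy,12,a,170)
    if s["width"]<35: print("LOST");return False
    t=jig(-20,75*(2-lane));a=best([*t,170],YAW+np.pi/2);go(t,170,a);s=st();endcheck(t,s["position"][2]+8)
    return s["width"]>35
def lower(lane):
    t=jig(-20,75*(2-lane));lin(t,60,v=150);lin(t,28.5,v=60);s=st()
    if abs(s["force"][2])<15: env.gripper_to(62);lin(t,150,v=250);return True
    return False
E
python3 - <<'E'
from h import *
print(load((490.7,372.5),np.radians(-1),1))
E
```

```text
t14.1 pos [490.9 372.8  12.4] w39.6 ff35.0 F [-0.8  1.   2.2] M [ 0.23 -0.    0.02] q6 -0.92
t15.0 pos [489.9 371.9 168.5] w39.9 ff35.0 F [-0.1 -1.2 -2.7] M [ 0.1  -0.05  0.  ] q6 -0.92
t17.2 pos [557.   -9.9 169.8] w39.2 ff35.0 F [ 0.1 -0.7 -0.5] M [0.01 0.21 0.01] q6 1.57
ends [(np.int64(245), array([159.7, 199.6])), (np.int64(118), array([159.5, 198.2]))] expect 157.83191772714434 197.83191772714434
True
```

```bash
python3 - <<'E'
from h import *
if lower(1):
    a=best([400,210,300],np.pi/2);go((330,210),330,a)
    c=env.read_camera("wrist")
    bs=[b for b in blobs(c,35,45,300,(300,600,100,400))]
    for b in bs:print(*b)
    c=env.read_camera("side")
    for b in blobs(c,35,45,300,(300,600,100,400)):print("side",*b)
    for b in blobs(c,51,59,200,(400,700,-200,100)):print("side",*b)
E
```

```text
t18.8 pos [556.8 -10.2  28. ] w39.9 ff35.0 F [-0.1  1.4 -1.4] M [ 0.06  0.09 -0.02] q6 1.57
[325. 264.] 2950 [426.9 213.1] [119.2  40. ] 0.2 39.3 [175. 237. 252.]
side [235. 241.] 558 [426.5 211.8] [121.4  48.9] 1.5 40.0 [128. 185. 221.]
side [326. 272.] 679 [557.9 -11.5] [ 44.4 121.9] 88.9 55.1 [130. 188. 223.]
```

```bash
python3 - <<'E'
from h import *
if load((426.8,212.0),0.005,3) and lower(3):
    go((480,-85),330,best([480,-85,330],YAW+np.pi/2))
    for n in("side","wrist"):
        c=env.read_camera(n);cv2.imwrite(f"pics/{n}3.png",c["frame"])
        for b in blobs(c,51,59,200,(400,700,-250,100)):print(n,*b)
        for b in blobs(c,95,108,200,(360,500,-180,0)):print(n,*b)
E
```

```text
t25.0 pos [427.  212.1  12.3] w39.9 ff35.0 F [-0.7 -0.1  3.4] M [0.13 0.02 0.01] q6 -1.14
t25.9 pos [425.9 211.6 168.8] w39.5 ff35.0 F [-0.4  0.5 -1.7] M [ 0.12 -0.06 -0.01] q6 -1.14
t28.0 pos [ 551.6 -159.7  169.8] w39.6 ff35.0 F [-0.  -0.1 -1.7] M [0.06 0.11 0.01] q6 1.30
ends [(np.int64(285), array([160. , 199.2])), (np.int64(94), array([159.2, 186.6]))] expect 157.7502490501823 197.7502490501823
t29.6 pos [ 551.5 -160.1   28. ] w39.8 ff35.0 F [ 1.3  0.2 -1.8] M [ 0.02  0.14 -0.01] q6 1.30
side [326. 272.] 684 [557.3 -10.9] [ 47.  120.5] 89.7 55.1 [139. 198. 233.]
side [359. 314.] 893 [ 551.9 -161. ] [ 45.4 122.5] 86.7 55.1 [139. 198. 233.]
side [284. 294.] 324 [424.2 -82.6] [ 17.2 106.1] 79.1 102.5 [140. 152. 154.]
wrist [250. 118.] 4425 [558.3 -10.5] [ 40.3 120. ] 88.2 54.2 [139. 197. 233.]
wrist [390. 118.] 4395 [ 552.5 -160.2] [ 40.4 118.9] 87.7 54.1 [136. 198. 233.]
wrist [320. 249.] 1192 [425.4 -80.7] [ 17.7 105.6] 77.9 102.3 [152.5 163.  164. ]
```

View pics/wrist3.png

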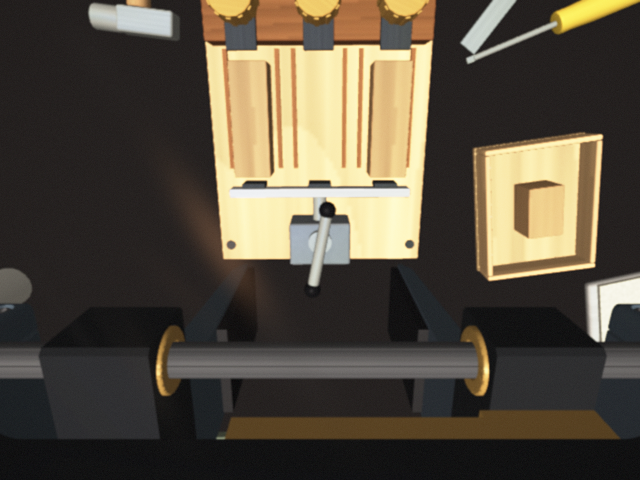

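View pics/side3.png

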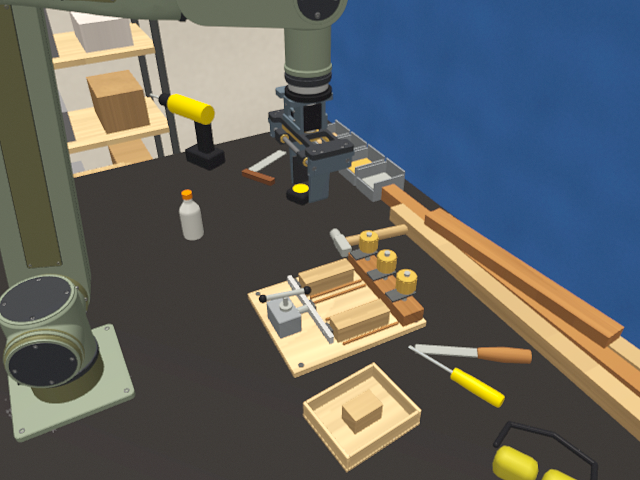

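Both rails lie flat in lanes 1 and 3 (wrist px 250,118 and 390,118), the offcut is in the tray, and there is no third rail. Next is the T-handle.

```bash
cat >> h.py <<'E'
def turn(xy,z0,a0,total,step,lim,dz=0.,log=True):
    """turn clockwise by up to total rad; stop at |Mz|>lim. returns turned"""
    d=0.
    while d<total-1e-6:
        d=min(d+step,total);env.move_pose([*xy,z0-dz*d],quat(a0-d));env.dwell(.05)
        s=env.read_state();mz=s["ft_torque"][2]
        if log:print("%.2f: Mz %.2f Mxy %s F %s w%.1f ff%.0f"%(d,mz,s["ft_torque"][:2].round(1),s["force"].round(0),s["width"],s["finger_force"]))
        if abs(mz)>lim:print("LIMIT");break
    return d
TG=jig(-150,0)
E
python3 - <<'E'
from h import *
a0=np.radians(78);env.gripper_to(40,50)
go(TG,150,a0);lin(TG,80,v=120);env.gripper_to(0,50);s=st()
if 8<s["width"]<16:
    d=turn(TG,80,a0,np.pi,np.pi/8,1.2);st()
E
```

```text
t36.1 pos [424.7 -80.2  80.3] w11.2 ff50.0 F [-0.4  3.5  2.6] M [ 0.58 -0.09 -0.18] q6 -1.58
0.39: Mz -0.14 Mxy [ 0.7 -0. ] F [1. 3. 6.] w10.9 ff50
0.79: Mz -0.16 Mxy [0.5 0.1] F [-2.  3.  7.] w10.8 ff50
1.18: Mz -0.16 Mxy [0.4 0.2] F [-1.  2.  6.] w10.6 ff50
1.57: Mz -0.15 Mxy [0.4 0.3] F [-1.  2.  7.] w11.1 ff50
1.96: Mz -0.17 Mxy [0.4 0.4] F [-3.  2.  8.] w10.7 ff50
2.36: Mz -0.12 Mxy [0.5 0.5] F [-3.  3.  7.] w11.3 ff50
2.75: Mz -0.18 Mxy [0.7 0.5] F [-2.  4.  7.] w10.9 ff50
3.14: Mz -0.20 Mxy [0.8 0.5] F [-3.  5.  9.] w11.1 ff50
t40.2 pos [423.7 -80.   80.3] w11.1 ff50.0 F [-2.5  5.1  8.6] M [ 0.82  0.51 -0.2 ] q6 1.56
```

```bash
cat >> h.py <<'E'
def barang():
    c=env.read_camera("side");b=[b for b in blobs(c,95,108,120,(360,500,-180,0))]
    for x in b:print("bar",*x)
    for x in blobs(c,51,59,200,(400,700,-250,100)):print("rail",*x)
E
python3 - <<'E'
from h import *
a0=np.radians(78)
env.gripper_to(40);lin(TG,160,v=200);go((400,150),250,a0);barang()
env.gripper_to(40,55);go(TG,150,a0);lin(TG,80,v=120);env.gripper_to(0,55);s=st()
if 8<s["width"]<16:
    d=turn(TG,80,a0,.8,.2,.8);st()
E
```

```text
bar [284. 294.] 325 [424.1 -83. ] [ 15.2 106.9] 78.3 102.3 [141. 153. 155.]
rail [332. 269.] 675 [573.5 -11.1] [ 46.1 122.8] 89.2 55.1 [136. 196. 231.]
rail [366. 312.] 872 [ 570.  -161.3] [ 43.5 124.3] 88.9 55.2 [137. 196. 231.]
t46.1 pos [424.7 -80.2  80.3] w10.9 ff55.0 F [-0.2  4.   4.1] M [ 0.66 -0.07 -0.09] q6 -1.58
0.20: Mz -0.14 Mxy [ 0.8 -0.1] F [-1.  5.  5.] w10.9 ff55
0.40: Mz -0.25 Mxy [ 0.7 -0.1] F [-0.  3.  5.] w10.5 ff55
0.60: Mz -0.13 Mxy [ 0.6 -0. ] F [0. 3. 5.] w10.8 ff55
0.80: Mz -0.17 Mxy [0.6 0.1] F [-1.  3.  6.] w10.8 ff55
t47.6 pos [424.5 -80.6  80.3] w10.8 ff55.0 F [-0.7  3.2  5.6] M [ 0.61  0.06 -0.17] q6 -0.78
```

```bash
python3 - <<'E'
from h import *
a0=np.radians(78)-.8
d=turn(TG,80,a0,.5,.05,.7);st()
E
```

```text
0.05: Mz -0.01 Mxy [0.6 0.1] F [-1.  3.  6.] w10.5 ff55
0.10: Mz 0.06 Mxy [0.6 0. ] F [-1.  1.  6.] w10.9 ff55
0.15: Mz 0.06 Mxy [0.5 0.1] F [0. 4. 6.] w10.7 ff55
0.20: Mz 0.07 Mxy [0.6 0.1] F [-0.  3.  6.] w10.6 ff55
0.25: Mz 0.02 Mxy [0.6 0.1] F [-1.  3.  7.] w10.7 ff55
0.30: Mz 0.42 Mxy [0.6 0.1] F [-1.  4.  5.] w10.5 ff55
0.35: Mz 1.32 Mxy [0.8 0. ] F [-0.  5.  6.] w11.3 ff56
LIMIT
t49.7 pos [424.4 -80.7  80.3] w11.3 ff56.4 F [-0.2  4.5  5.7] M [0.82 0.05 1.32] q6 -0.43
```

```bash
cat >> h.py <<'E'
def nut(i,a0,z,total=3.1,step=.31,fine=.06,lim=.9):
    p=NUT[i-1];env.gripper_to(56,55);go(p,150,a0);lin(p,z,v=120);env.gripper_to(0,55);s=st()
    if not 35<s["width"]<44:print("BAD");return
    return turn(p,z,a0,total,step,lim,5.)
E
python3 - <<'E'
from h import *
env.gripper_to(40);lin(TG,160,v=200);env.dwell(.1)
go((640,-15),200,1.6);barang()
d=nut(1,1.65,83,2.5);st()
E
```

```text
bar [286. 295.] 296 [424.3 -81.3] [ 17.5 109.5] 16.6 102.5 [149.5 164.  170.5]
rail [333. 269.] 661 [575.6 -11.2] [ 44.4 120.3] 89.2 55.2 [139. 199. 234.]
rail [367. 312.] 862 [ 571.  -161.6] [ 42.8 121.8] 88.2 55.1 [140. 199. 234.]
t54.0 pos [665.4 -12.6  84.3] w39.2 ff55.0 F [-0.8  4.8  2.7] M [0.96 0.08 0.05] q6 -1.69
0.31: Mz -0.19 Mxy [1.1 0.1] F [-1.  5.  4.] w39.0 ff55
0.62: Mz -0.16 Mxy [0.9 0.2] F [-2.  5.  4.] w39.3 ff55
0.93: Mz -0.16 Mxy [0.8 0.3] F [-1.  5.  5.] w38.9 ff55
1.24: Mz -0.15 Mxy [0.7 0.4] F [-2.  3.  6.] w39.1 ff55
1.55: Mz -0.15 Mxy [0.6 0.6] F [-3.  5.  6.] w39.4 ff55
1.86: Mz -0.16 Mxy [0.7 0.7] F [-2.  5.  7.] w39.1 ff55
2.17: Mz -0.15 Mxy [0.8 0.8] F [-4.  3.  7.] w39.2 ff55
2.48: Mz -0.14 Mxy [0.9 0.9] F [-4.  5.  7.] w39.1 ff55
2.50: Mz -0.03 Mxy [0.9 0.9] F [-4.  4.  7.] w39.0 ff55
t57.9 pos [663.7 -13.3  71.7] w39.0 ff55.0 F [-4.3  4.   6.9] M [ 0.9   0.94 -0.03] q6 0.81
```

Bar angle 106.6° confirms the handle is at its stop. I'll continue nut 1 in fine steps.

```bash
python3 - <<'E'
from h import *
d=turn(NUT[0],83-12.5,1.65-2.5,1.0,.06,.7,5.);st()
env.gripper_to(56);lin(NUT[0],150,v=200)
go((600,150),250,1.0)
for n in("scene","side"):
    c=env.read_camera(n)
    for lo in(93,108):
        for b in blobs(c,lo,lo+12,100,(600,720,-200,30)):print(n,lo,*b)
E
```

```text
0.06: Mz -0.13 Mxy [0.9 1. ] F [-4.  5.  7.] w39.3 ff55
0.12: Mz -0.15 Mxy [0.9 1. ] F [-3.  4.  6.] w39.3 ff55
0.18: Mz -0.13 Mxy [1. 1.] F [-4.  4.  7.] w39.0 ff55
0.24: Mz -0.16 Mxy [1. 1.] F [-5.  4.  8.] w39.2 ff55
0.30: Mz -0.14 Mxy [1.1 1. ] F [-3.  6.  7.] w39.0 ff55
0.36: Mz -0.12 Mxy [1.1 1.1] F [-4.  6.  8.] w39.1 ff55
0.42: Mz -0.13 Mxy [1.1 1. ] F [-3.  6.  8.] w38.7 ff55
0.48: Mz -0.10 Mxy [1.1 1. ] F [-5.  6.  8.] w39.1 ff55
0.54: Mz -0.07 Mxy [1.2 1. ] F [-4.  6.  8.] w39.0 ff55
0.60: Mz 0.22 Mxy [1.2 1. ] F [-4.  5.  8.] w39.4 ff55
0.66: Mz 1.26 Mxy [1.3 1.1] F [-5.  6.  9.] w39.2 ff55
LIMIT
t61.2 pos [663.6 -12.7  68.7] w39.2 ff55.0 F [-4.9  6.3  9. ] M [1.32 1.07 1.26] q6 1.46
scene 93 [327. 279.] 271 [665.7 -15.2] [39.6 38.6] 43.4 99.4 [ 42. 192. 245.]
scene 93 [266. 330.] 100 [ 669.9 -171.5] [41.3 18.1] 54.1 99.2 [ 29. 100. 149.]
scene 108 [298. 295.] 311 [662.4 -90.1] [41.3 39.9] 73.3 112.5 [ 45. 202. 247.]
scene 108 [265. 319.] 369 [ 660.9 -165.1] [40.8 39.1] 49.7 113.7 [ 46. 208. 249.]
side 93 [368. 243.] 163 [663.2 -13.8] [39.6 40.2] 62.6 99.8 [ 94. 201. 241.]
side 108 [387. 257.] 185 [660.5 -89.3] [41.  39.6] 80.0 113.0 [ 94. 203. 242.]
side 108 [406. 277.] 220 [ 659.4 -163.1] [41.  38.4] 54.6 113.9 [ 94.  207.  243.5]
```

```bash
python3 - <<'E'
from h import *
a0=1.5;z=82
d=nut(3,a0,z,2.4,.3)
if d and d>2.3:
    d2=turn(NUT[2],z-5*d,a0-d,1.1,.06,.7,5.);st()
    env.gripper_to(56);lin(NUT[2],150,v=200)
    go((500,150),250,1.0);st()
    for n in("scene","side"):
        c=env.read_camera(n);cv2.imwrite(f"pics/{n}9.png",c["frame"])
        for lo,hi in((51,59),(93,105),(108,120)):
            for b in blobs(c,lo,hi,100,(400,720,-250,30)):print(n,lo,*b)
E
```

```text
t66.9 pos [ 660.4 -162.7   83.1] w39.1 ff55.0 F [0.4 4.9 4.1] M [ 1.04 -0.12 -0.01] q6 -1.76
0.30: Mz -0.19 Mxy [ 1.  -0.1] F [0. 5. 6.] w39.1 ff55
0.60: Mz -0.18 Mxy [ 0.9 -0. ] F [-0.  5.  6.] w39.4 ff55
0.90: Mz -0.16 Mxy [0.8 0.1] F [-1.  4.  6.] w39.4 ff55
1.20: Mz -0.20 Mxy [0.8 0.2] F [-1.  4.  6.] w39.3 ff55
1.50: Mz -0.21 Mxy [0.7 0.3] F [-1.  4.  6.] w39.4 ff55
1.80: Mz -0.16 Mxy [0.8 0.4] F [-1.  5.  6.] w39.3 ff55
2.10: Mz -0.16 Mxy [0.8 0.5] F [-2.  5.  7.] w39.3 ff55
2.40: Mz -0.10 Mxy [1.  0.6] F [-2.  4.  6.] w39.2 ff55
0.06: Mz -0.13 Mxy [0.9 0.6] F [-3.  5.  7.] w39.3 ff55
0.12: Mz -0.15 Mxy [1.  0.6] F [-2.  5.  7.] w39.4 ff55
0.18: Mz -0.17 Mxy [0.9 0.6] F [-2.  5.  7.] w39.6 ff55
0.24: Mz -0.14 Mxy [1.  0.6] F [-2.  5.  7.] w39.3 ff55
0.30: Mz -0.10 Mxy [1.1 0.7] F [-2.  5.  7.] w39.3 ff55
0.36: Mz -0.06 Mxy [1.  0.6] F [-2.  5.  7.] w39.1 ff55
0.42: Mz -0.10 Mxy [1.1 0.6] F [-2.  6.  8.] w39.3 ff55
0.48: Mz 1.01 Mxy [1.2 0.7] F [-3.  6.  8.] w39.3 ff55
LIMIT
t72.8 pos [ 659.2 -162.7   68.9] w39.3 ff55.0 F [-2.5  5.7  8.1] M [1.19 0.65 1.01] q6 1.12
t75.5 pos [50
[... 415 characters left out ...]
.] 267 [664.5 -14. ] [40.4 40.6] 10.6 99.1 [ 42. 193. 245.]
scene 93 [266. 325.] 330 [ 661.7 -165.2] [41.4 38.6] 52.5 99.2 [ 45. 206. 249.]
scene 108 [298. 295.] 314 [662.9 -90.2] [38.7 41.2] 80.6 112.5 [ 45. 202. 247.]
side 51 [332. 270.] 636 [576.1 -12. ] [ 45.3 122. ] 87.3 55.1 [134.  192.5 228. ]
side 51 [366. 312.] 833 [ 573.6 -161.4] [ 44.6 126.6] 89.5 55.2 [135. 193. 228.]
side 93 [368. 243.] 167 [664.6 -14. ] [42.9 38.2] 21.7 99.6 [ 90. 195. 235.]
side 93 [406. 283.] 216 [ 659.  -164.1] [41.1 40.1] 41.7 99.5 [ 90. 196. 236.]
side 93 [285. 295.] 246 [423.8 -81.8] [ 16.8 107.5] 16.7 102.1 [151.5 168.  169.5]
side 108 [387. 257.] 188 [661.6 -88.1] [42.2 39.2] 75.0 112.9 [ 91. 197. 236.]
```

View pics/side9.png

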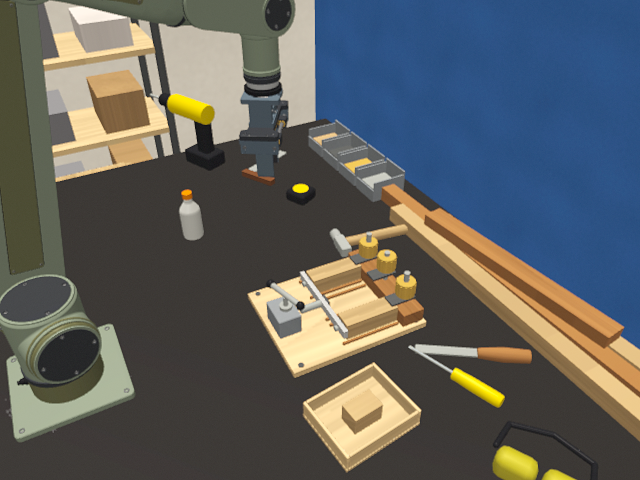

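The side picture shows both rails clamped against the fence (332,270 and 366,312), nuts 1 and 3 down at (368,243) and (406,283), the offcut in the tray at (361,409), and the other tools where they were.

```bash
python3 -c "
from station import env
print(env.hand_in())"
```

```text
the job is handed in; nothing more can be done
None
```

The job is handed in: the offcut is in the tray, both rails present (only two were there) are in lanes 1 and 3 against the fence, the T-handle was turned to its stop, and then nuts 1 and 3 were screwed down to theirs; the tools look undisturbed in the last picture.

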